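# Slide the screw cabinet home into its bay

### The job

Put the heavy blue screw cabinet away: press its open drawer shut, bring the cabinet in line with the empty middle bay of the timber rack and push it in until its back is up against the back board. It is tall and full of screws, so push it low, near its base, so that it slides along the bench standing flat and does not rock or tip; do not lift it, and leave everything else where it stands.

Things in the scene. Friction and masses are not known exactly. Their poses are not given: they have to be found in the camera images.
- cabinet: Tall loose steel screw cabinet, blue, dark 30 mm plinth, 1.5 to 2.4 kg, 120 mm deep (x), 170 wide (y), 240 high, sides flat; drawers on its front have black pulls 8 mm proud (lowest 40 to 50 mm up). Origin: centre of its underside; x points from front to back, away from the robot, y left, z up. Friction on the bench 0.5 to 0.7: pushed below about 70 mm it slides (7 to 17 N), near the top it rocks.
- cabinet_back (a point): Middle of the lower back edge of the cabinet (60 mm behind the cabinet's origin, at bench height); this edge goes against the rack's back board.
- drawer (a joint): How far the top left drawer of the cabinet (the one at its +y side) stands open, in m: 0 shut, front flush with the cabinet's front; it starts 0.03 to 0.055 open. It runs stiffly (about 1 N) and stays where it is left.
- drawer_front (a point): Centre of the outer face of that drawer's front (76 mm wide, 42 mm high, 205 mm above the bench); it moves with the drawer. The drawer's black pull (8 mm proud, 30 mm wide, 10 mm high) is centred 10 mm below this point.
- bay_back (a point): Empty middle bay of the timber rack fixed along the bench's back. Point: middle of the back board's front face, at bench height; x points into the board, away from the robot, y left along it. Board 142 mm high. The bay is 200 mm wide between round-nosed dividers 18 mm thick, 80 high, standing out 70 mm from the board towards the robot (the cabinet, home, stands 50 mm proud of them).
- jar_a_mid (a point): Glass jar of screws with a brass lid, 64 mm across, 109 mm high, in the left bay of the rack beside the empty bay; point at mid height. Leave alone.
- jar_b_mid (a point): The second such jar, in the same bay, farther left. Leave alone.
- tin_mid (a point): Green paint tin, 84 mm across, 105 mm high, in the right bay of the rack; point at mid height. Leave alone.
- drill: Cordless drill lying on its side on the bench at the right, about 230 by 210 mm, 68 mm high; origin under its motor body. Leave alone.
- level: Yellow and silver spirit level standing on edge at the right, 230 mm long (its x), 22 mm wide, 45 mm high; origin under its centre. Leave alone.
- tape: Cream roll of masking tape lying flat at the left, 100 mm across, 48 mm high; origin under its centre. Leave alone.
- screwdriver: Orange-handled screwdriver lying at the left; origin under its middle. Leave alone.
There are look-alikes about, which are no part of the job. What is shaped like the cabinet but white is not meant.

How it is judged:
By the outcome, as a careful person would: the job done as asked, in the order asked, and still so for the second after the job is handed in, with the robot touching nothing.
It also fails if it takes over 67 s, if anything falls off the work surface, if the arm or the gripper's body presses on something with over 40 N, if the wrist force passes 120 N, or if a joint passes its speed limit or range.

### The arm

A 6-joint arm with a two-finger parallel gripper is mounted at the origin on the work surface. World frame = base frame: x ahead of the robot, y to its left, z up, the work surface at z = 0. Lengths are in m, angles in rad, forces in N, time in s.
With the tool pointing down it reaches from about 0.375 to 0.9 m from the base axis. Payload 3.1 kg.
Tool frame: the origin (TCP) lies on the centre line of the jaws, within the pads' length; the fingertips stand 8 mm ahead of it and the grasp point (between the pads) lies 11 mm behind it; z points along the fingers, y is the line along which they close (so a half turn about z gives the same grasp; the last joint's range is limited). The gripper opens to 85 mm and grips with 20 to 120 N. Pads are 22 mm wide; open, the fingers measure 114 mm over their backs; the gripper's body (76 mm by 85 mm) begins 54 mm behind the grasp point. The pads swing forward as they close: fully open they stand 13 mm farther back than shut.
Start: joints at [-1.298, 0.527, 1.433, -0, 1.181, -0.178], TCP at [0.273, -0.562, 0.239] pointing down, gripper open.
Joint ranges: [-3.08, 3.08], [-0.75, 2.2], [0.22, 2.44], [-1.43, 4.57], [0, 2.65], [-2.85, 2.85]. Speed limits (rad/s): [2.79, 2.79, 3.14, 3.14, 3.14, 3.14].

### API

Orientations are given as a unit quaternion [x, y, z, w].
In Python, from station import * gives the robot as it stands.
- The arm moves only by the tool play_rows, never from a script. Its argument "rows" is a list of rows, each a list of 3 entries, a list of its own where there are three numbers: the turn, a rotation vector about the tool's x, y, z in degrees, then the shift along the tool's x, y, z in mm, then the closure, from 0 (fully open) to 1 (shut). In form: [[[ax, ay, az], [dx, dy, dz], jaw], ...]. A call has 1 to 12 rows; each row shifts and turns the commanded pose from where the row before left it, along the tool's axes as they then stand; what a row does not reach is not made up. A row lasts 1/12 s, in which the tool goes at most 41.7 mm and 7.16 degrees, less where a joint would pass 70% of its speed; a pose out of reach is approached as far as the arm can. A call with a gripper value outside its range is refused whole. The fingers move at their own pace and stop on an object; "grip_force" is the grip in N (left out, the last holds). Time passes only in rows, so rows that do not move let the fingers close. It gives the time, the measured TCP pose, the force, the opening and the grip force at its end, in the units of the state.
- sense(): the state, without advancing time (a new reading comes with each control period).
- snapshot(name): name is "side" or "top" or "wrist"; returns (picture, depth): 400x640x3 uint8, red, green, blue; 400x640 float32, m along the optical axis (not along the pixel's ray), 0 where there is no reading.
- get_calibration(name): a dict with "vfov" (degrees; the focal length in pixels is half the picture's height over the tangent of half this angle, whatever the lens; pixels are square), "cx", "cy" (the principal point, pixels), "xyz" and "attitude" of the camera in the world. Camera axes: x right, y down, z forward; pixel columns grow to the right and rows downward; lengths in m; the calibration is good to about 2 mm. A picture is of the moment at which its call begins: read the wrist's pose just before it. get_calibration takes no time and is no camera call; for the wrist camera it gives the pose at the moment of the call.
- sign_off(): hands the job in; it is judged then, once.
The state is a dict: "t": time; "q": joint angles; "qd": joint speeds; "tau": joint torques, N m; "tcp_pos": TCP position; "tool_rot": TCP orientation; "force": force on the tool from outside, world axes, zero at the start; "ft_torque": the same for the moment, N m; "finger_gap": opening from 0.0 (shut) to 1.0 (fully open); "gripper_force": force on a finger pad.
Only numpy, scipy, OpenCV 4.12 (cv2) and the standard library are available. Lean on these libraries where they do the work, as an engineer would, in place of code of your own. Each camera call takes 0.05 s, during which the arm holds its last target. There are 200 camera calls.

## Working session

There is one attempt and no reset: what is moved stays moved. The work goes in short steps, Python scripts to look and compute and a tool call to move; the robot and the scene stay as the last step left them, time stands still between calls to the robot, and variables do not carry over. Pictures are saved under pics/ and viewed, at most 10 in all, crops included, and the job is handed in when it is done.

Besides the shell and the picture viewer there is one more tool, called after "Emit:" as name(argument=value, ...), one argument or row to a line, values as JSON. play_rows: Moves the arm, as the interface text tells. Its arguments: {"type":"object","properties":{"rows":{"type":"array","items":{"type":"array"}},"grip_force":{"type":"number"}},"required":["rows"]}

```bash
mkdir -p pics
cat > h.py <<'E'
from station import *
import numpy as np, cv2
from scipy.spatial.transform import Rotation as R
def snap(n,save=None):
    c=get_calibration(n); p,d=snapshot(n)
    if save: cv2.imwrite('pics/'+save,p[:,:,::-1])
    np.savez('/tmp/%s.npz'%n,p=p,d=d); return c,p,d
def cloud(c,d):
    f=200/np.tan(np.radians(c['vfov'])/2); v,u=np.mgrid[:400,:640]
    P=np.stack([(u-c['cx'])/f*d,(v-c['cy'])/f*d,d],-1)
    a=np.array(c['attitude']); M=a if a.shape==(3,3) else R.from_quat(a).as_matrix()
    return P@M.T+np.array(c['xyz'])
E
python3 - <<'E'
from h import *
for n in('side','top'):
    c,p,d=snap(n,n+'1.png'); print(n,c); np.save('/tmp/%sP.npy'%n,cloud(c,d))
s=sense();print(s['tcp_pos'],s['tool_rot'],s['t'],s['force'])
E
```

```text
side {'vfov': 52.684984471397804, 'cx': 319.7553837886951, 'cy': 205.57989514563477, 'xyz': array([1.05295875, 0.04442757, 1.07930957]), 'attitude': array([ 0.64133407,  0.72662912, -0.18319972, -0.16473798])}
top {'vfov': 43.782096107393485, 'cx': 323.0312173551738, 'cy': 206.02613328235358, 'xyz': array([ 0.30465282, -0.02122124,  1.74436823]), 'attitude': array([-0.70076658,  0.70963187, -0.05063009,  0.05277701])}
[ 0.27272339 -0.56167224  0.23843538] [ 9.74593053e-01  2.23980906e-01 -5.48122506e-05 -9.65576878e-04] 0.1 [0.88651056 0.34224749 0.1622255 ]
```

View pics/side1.png

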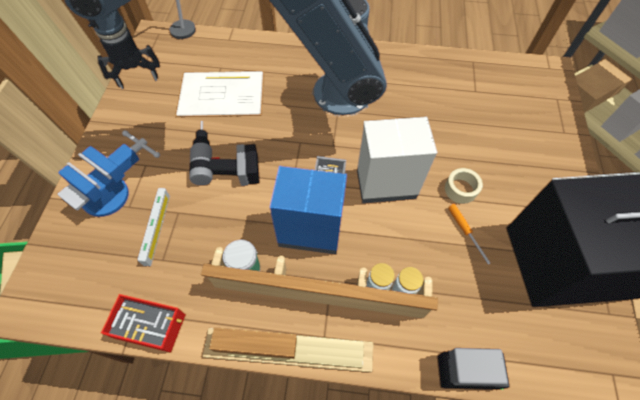

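View pics/top1.png

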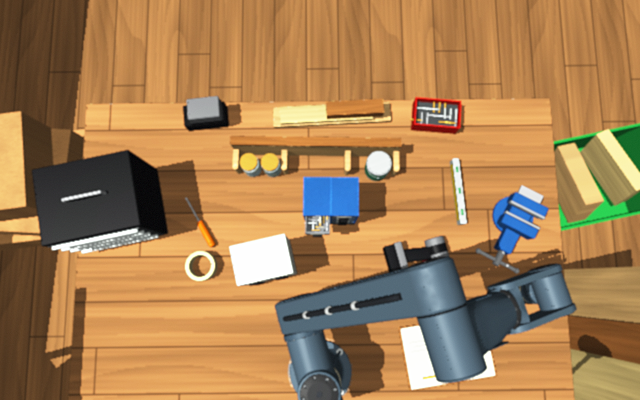

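The side and top views agree. The blue cabinet with the open drawer is at top (331,200), with the drawer at (318,225). The white look-alike at (262,259) doesn't count because it isn't blue. The empty bay lies between the dividers at top (284,160) and (348,160). The drill is at (415,255). Next I'll measure.

Run:
```python
from h import *
P=np.load('/tmp/topP.npy'); p=np.load('/tmp/top.npz')['p'].astype(int)
z=P[...,2]
def rep(n,m):
    q=P[m]; r=cv2.minAreaRect((q[:,:2]*1000).astype(np.float32)); print(n,m.sum(),'zmed',np.median(q[:,2]).round(3),'rect',np.round(r[0],1),np.round(r[1],1),round(r[2],1),'min',q.min(0).round(3),'max',q.max(0).round(3))
box=lambda u0,u1,v0,v1:(lambda m:(m.__setitem__((slice(v0,v1),slice(u0,u1)),True),m)[1])(np.zeros(z.shape,bool))
blue=(p[...,2]>p[...,0]+60)
rep('cab top',box(290,370,165,240)&(z>.23)&(z<.25)&blue)
rep('drawer',box(300,335,206,240)&(z>.15)&(z<.235))
rep('drawer rim',box(300,335,206,240)&(z>.205)&(z<.235))
rep('board top',box(225,410,125,155)&(z>.13)&(z<.155))
for n,b in dict(d1=(228,241,146,175),d2=(279,291,146,175),d3=(342,354,146,175),d4=(391,403,146,175)).items(): rep(n,box(*b)&(z>.07)&(z<.09))
rep('white',box(225,300,230,290)&(z>.15))
rep('drill',box(380,455,230,275)&(z>.02)&(z<.08))
rep('tin',box(362,395,146,182)&(z>.095)&(z<.12))
rep('jars',box(236,282,146,182)&(z>.095)&(z<.12))
rep('bench',box(180,300,300,350))
c=cv2.resize(p[140:290,220:460].astype(np.uint8)[:,:,::-1],None,fx=3.3,fy=3.3,interpolation=cv2.INTER_CUBIC);cv2.imwrite('pics/crop1.png',c)
```

```text
cab top 2084 zmed 0.239 rect [556.3 -42.3] [167.8 121.9] 88.1 min [ 0.495 -0.127  0.23 ] max [0.619 0.041 0.249]
drawer 549 zmed 0.198 rect [482.8  -4.5] [95.5 89.7] 89.2 min [ 0.438 -0.052  0.152] max [0.528 0.043 0.235]
drawer rim 206 zmed 0.222 rect [484.3  -5. ] [92.3 86.7] 89.2 min [ 0.441 -0.051  0.205] max [0.528 0.041 0.235]
board top 1589 zmed 0.14 rect [758.3   3.6] [567.8  34. ] 88.5 min [ 0.736 -0.28   0.13 ] max [0.783 0.287 0.152]
d1 118 zmed 0.078 rect [716.3 280.5] [21.9 71.8] 85.3 min [0.68  0.267 0.071] max [0.753 0.291 0.09 ]
d2 135 zmed 0.079 rect [713.1 112.4] [71.4 39.3] 0.1 min [0.677 0.093 0.071] max [0.749 0.132 0.09 ]
d3 122 zmed 0.078 rect [ 707.5 -101.6] [37.8 71.5] 85.4 min [ 0.672 -0.123  0.07 ] max [ 0.744 -0.085  0.089]
d4 126 zmed 0.079 rect [ 702.9 -271.1] [72.8 27.7] 7.0 min [ 0.666 -0.282  0.07 ] max [ 0.739 -0.253  0.09 ]
white 2436 zmed 0.239 rect [367.4 123.4] [144.3 280.4] 3.8 min [ 0.29  -0.021  0.15 ] max [0.441 0.266 1.744]
drill 1230 zmed 0.062 rect [ 396.3 -332.9] [ 89.8 210.1] 14.3 min [ 0.327 -0.443  0.021] max [ 0.446 -0.222  0.078]
tin 541 zmed 0.106 rect [ 694.5 -204.9] [110.5  93.3] 88.3 min [ 0.648 -0.261  0.095] max [ 0.743 -0.151  0.12 ]
jars 583 zmed 0.107 rect [710.2 199.3] [154.4  82. ] 88.6 min [0.668 0.121 0.095] max [0.753 0.276 0.12 ]
bench 6000 zmed 0.0 rect [165.1 225. ] [214.2 523.8] 7.3 min [ 0.072 -0.021 -0.016] max [0.305 0.482 1.744]
```

View pics/crop1.png

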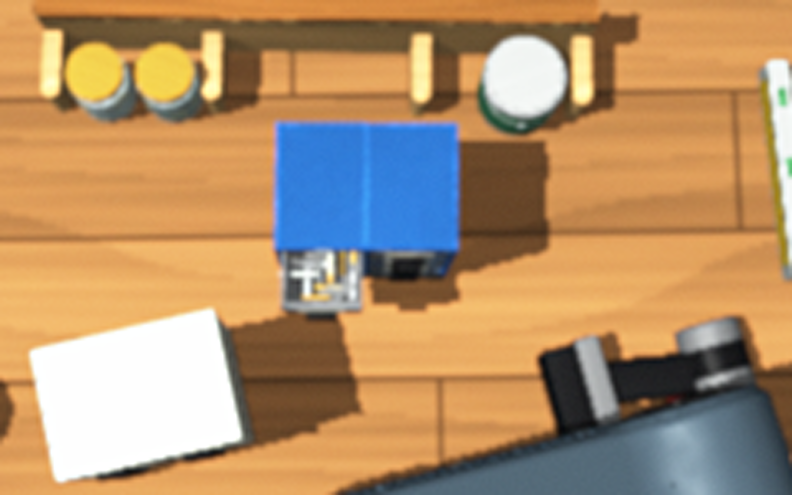

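The crop confirms the target. It's the blue cabinet with its top-left drawer open at crop (320,285), beside the white look-alike at (140,395). Next I'll fit the cabinet and bay edges on planes of known height.

```bash
cat > fit.py <<'E'
from h import *
def onplane(c,uv,z):
    f=200/np.tan(np.radians(c['vfov'])/2); uv=np.asarray(uv,float)
    r=np.c_[(uv[:,0]-c['cx'])/f,(uv[:,1]-c['cy'])/f,np.ones(len(uv))]@R.from_quat(c['attitude']).as_matrix().T
    o=np.array(c['xyz']); return (o+r*((z-o[2])/r[:,2])[:,None])[:,:2]
def rectfit(c,m,z):
    m=m.astype(np.uint8); n,l,s,_=cv2.connectedComponentsWithStats(m); k=1+s[1:,4].argmax()
    cn=max(cv2.findContours((l==k).astype(np.uint8),0,1)[0],key=len)[:,0]
    q=onplane(c,cn,z)*1000; r=cv2.minAreaRect(q.astype(np.float32)); b=cv2.boxPoints(r)
    # per-side line fit
    out=[]
    for i in range(4):
        a,e=b[i],b[(i+1)%4]; t=(e-a)/np.linalg.norm(e-a); nn=np.array([-t[1],t[0]])
        s_=(q-a)@t; dd=abs((q-a)@nn); L=np.linalg.norm(e-a); sel=(dd<5)&(s_>12)&(s_<L-12)
        vx,vy,x0,y0=cv2.fitLine(q[sel].astype(np.float32),cv2.DIST_HUBER,0,.01,.01).ravel()
        out.append((round(float(np.degrees(np.arctan2(vy,vx))),1),round(float(x0)),round(float(y0)),int(sel.sum())))
    return np.round(r[0],1),np.round(r[1],1),np.round(b).tolist(),out
def cabinet(name,z=.24):
    c,p,d=snap(name); Pc=cloud(c,d); p=p.astype(int)
    m=(p[...,2]>p[...,0]+60)&(Pc[...,2]>.228)&(Pc[...,2]<.26)&(Pc[...,0]>.4)&(abs(Pc[...,1])<.2)
    return rectfit(c,m,z)
E
python3 - <<'E'
from fit import *
print(cabinet('top'));print(cabinet('side'))
for n in('top','side'):
    c,p,d=snap(n);Pc=cloud(c,d);z=Pc[...,2];p=p.astype(int)
    w=(p.min(-1)>150)&(abs(z-.24)<.012)&(Pc[...,0]<.5)&(Pc[...,1]>0)
    print('white',rectfit(c,w,.24))
    b=(abs(z-.142)<.012)&(Pc[...,0]>.72)&(Pc[...,0]<.8)&(abs(Pc[...,1])<.3)
    print('board',rectfit(c,b,.142))
    for s,y in(('L',.11),('R',-.1)):
        b=(abs(z-.08)<.008)&(Pc[...,0]>.66)&(Pc[...,0]<.745)&(abs(Pc[...,1]-y)<.018)&(p[...,0]>170)
        q=Pc[b]; print('div',s,b.sum(),q.min(0).round(3),q.max(0).round(3),q.mean(0).round(4))
    if n=='top':
        print('crop', onplane(c,[[220+212/3.3,140+65/3.3],[220+422.5/3.3,140+68/3.3]],.08), 'drawer front edge',onplane(c,[[220+282/3.3,140+308/3.3],[220+360/3.3,140+308/3.3]],.226))
E
```

```text
(array([555.7, -42.3]), array([166.4, 120.6]), [[494.0, -124.0], [614.0, -127.0], [618.0, 40.0], [497.0, 42.0]], [(-1.3, 543, -125, 31), (89.2, 613, -51, 47), (-0.4, 553, 40, 31), (89.3, 499, -14, 47)])
(array([563.5, -40.1]), array([168.3, 125.1]), [[499.0, -123.0], [624.0, -125.0], [628.0, 43.0], [503.0, 45.0]], [(-0.5, 562, -123, 35), (89.2, 624, -43, 60), (-1.2, 565, 43, 36), (89.5, 503, -38, 58)])
white (array([365.7, 170.1]), array([120. , 170.7]), [[289.0, 241.0], [325.0, 74.0], [442.0, 99.0], [406.0, 266.0]], [(-77.7, 309, 157, 48), (12.7, 384, 88, 32), (-77.8, 423, 184, 47), (12.1, 343, 251, 31)])
board (array([755.9,   3.5]), array([564.8,  34.4]), [[731.0, -278.0], [766.0, -279.0], [780.0, 285.0], [746.0, 286.0]], [(-2.0, 749, -279, 3), (88.7, 773, 75, 162), (0.8, 763, 285, 3), (88.4, 742, 8, 130)])
div L 93 [0.677 0.104 0.072] [0.744 0.121 0.087] [0.7115 0.1139 0.079 ]
div R 96 [ 0.673 -0.113  0.073] [ 0.742 -0.094  0.087] [ 0.7074 -0.1043  0.0796]
crop [[ 0.71228557  0.11332117]
 [ 0.70619929 -0.1052261 ]] drawer front edge [[ 0.44478052  0.03682273]
 [ 0.44386631 -0.03547695]]
white (array([372. , 171.7]), array([122.7, 171.4]), [[294.0, 242.0], [330.0, 75.0], [450.0, 101.0], [414.0, 268.0]], [(-77.8, 314, 158, 54), (12.6, 390, 89, 30), (-77.5, 430, 185, 57), (12.3, 356, 255, 30)])
board (array([764.2,   5.9]), array([567.9,  32.2]), [[741.0, -278.0], [773.0, -278.0], [787.0, 289.0], [755.0, 290.0]], [(15.0, 757, -276, 3), (88.6, 779, 10, 227), (-0.8, 771, 290, 4), (88.6, 749, 9, 225)])
div L 128 [0.681 0.107 0.073] [0.73  0.126 0.085] [0.7065 0.116  0.079 ]
div R 127 [ 0.675 -0.111  0.074] [ 0.725 -0.092  0.084] [ 0.7012 -0.1014  0.0793]
```

Emit:
play_rows(
  rows=[
    [[0,0,6.5],[0,0,-12],1],
    [[0,0,6.5],[0,0,-12],1],
    [[0,0,6.5],[0,0,-12],1],
    [[0,0,6.4],[0,0,-12],1],
    [[0,0,0],[16,-33,0],1],
    [[0,0,0],[16,-33,0],1],
    [[0,0,0],[16,-33,0],1],
    [[0,0,0],[16,-33,0],1],
    [[0,0,0],[16,-33,0],1],
    [[0,0,0],[16,-33,0],1],
    [[0,0,0],[16,-33,0],1],
    [[0,0,0],[16,-33,0],1],
  ],
)

```text
t: 1.3
tcp_pos: [0.4014, -0.2966, 0.2875]
tool_rot: [1.0, -0.0, 0.0, 0.0]
force: [-0.1, -0.0, 0.2]
finger_gap: -0.002
gripper_force: 0.0
```

Next, move to in front of the drawer and go down to z = 0.212.

Emit:
play_rows(
  rows=[
    [[0,0,0],[0,-33,0],1],
    [[0,0,0],[0,-33,0],1],
    [[0,0,0],[0,-33,0],1],
    [[0,0,0],[0,-33,0],1],
    [[0,0,0],[0,-33,0],1],
    [[0,0,0],[0,-33,0],1],
    [[0,0,0],[0,-33,0],1],
    [[0,0,0],[0,-33,0],1],
    [[0,0,0],[0,-33,0],1],
    [[0,0,0],[0,0,25],1],
    [[0,0,0],[0,0,25],1],
    [[0,0,0],[0,0,25],1],
  ],
)

```text
t: 2.3
tcp_pos: [0.4015, -0.0005, 0.2122]
tool_rot: [1.0, 0.001, 0.002, 0.0]
force: [0.9, 0.7, -0.4]
finger_gap: -0.002
gripper_force: 0.0
```

Run:
```python
from h import *
c,p,d=snap('side');cv2.imwrite('pics/s2.png',p[:,:,::-1]);s=sense();print(s['tcp_pos'],s['q'],s['force'])
```

```text
[ 3.98349362e-01 -6.44317372e-05  2.08326218e-01] [-2.82531173e-01  2.80131763e-01  2.00249868e+00 -3.23329448e-05
  8.66050636e-01  1.28737387e+00] [-1.297899    1.04077765 -2.0279117 ]
```

View pics/s2.png

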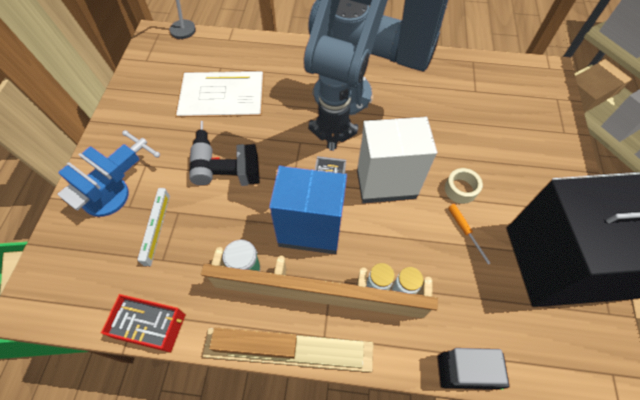

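The closed gripper is at side (335,130), directly in front of the open drawer at (330,165). I'll push it slowly.

Emit:
play_rows(
  rows=[
    [[0,0,0],[0,0,-5],1],
    [[0,0,0],[8,0,0],1],
    [[0,0,0],[8,0,0],1],
    [[0,0,0],[8,0,0],1],
    [[0,0,0],[8,0,0],1],
    [[0,0,0],[8,0,0],1],
    [[0,0,0],[8,0,0],1],
    [[0,0,0],[8,0,0],1],
    [[0,0,0],[8,0,0],1],
    [[0,0,0],[6,0,0],1],
    [[0,0,0],[3,0,0],1],
  ],
)

```text
t: 3.27
tcp_pos: [0.4751, -0.0014, 0.2172]
tool_rot: [1.0, -0.0, 0.0, 0.0]
force: [-1.7, 0.2, 1.6]
finger_gap: -0.004
gripper_force: 0.5
```

Run:
```python
from fit import *
c,p,d=snap('top');print(cabinet('top')); print(cabinet('side')); cv2.imwrite('pics/c3.png',cv2.resize(p[140:290,220:460,::-1],None,fx=3.3,fy=3.3,interpolation=cv2.INTER_CUBIC)); s=sense();print(s['tcp_pos'],s['force'])
```

```text
(array([557.3, -42. ]), array([167.2, 116. ]), [[496.0, -124.0], [612.0, -128.0], [618.0, 40.0], [502.0, 44.0]], [(-4.0, 555, -124, 30), (89.2, 613, -51, 47), (-0.4, 588, 40, 12), (89.3, 498, -93, 13)])
(array([563.9, -40.7]), array([169.6, 125.3]), [[500.0, -125.0], [626.0, -126.0], [627.0, 43.0], [502.0, 45.0]], [(-2.8, 565, -123, 34), (88.9, 624, -41, 62), (-1.0, 566, 43, 36), (-89.7, 504, -37, 54)])
[ 0.47443005 -0.001208    0.21720137] [-0.06575744 -0.81092563  0.22332907]
```

View pics/c3.png

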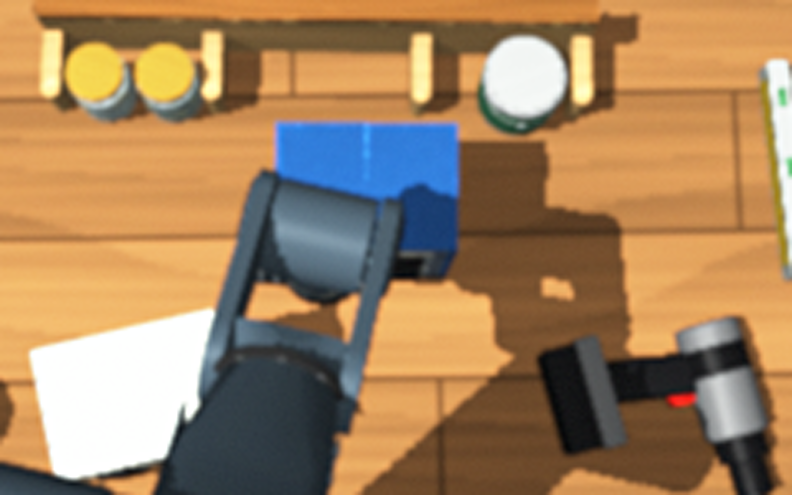

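The cabinet hasn't moved and the drawer is hidden under the wrist. I'll carry on in small steps and watch the force.

Emit:
play_rows(
  rows=[
    [[0,0,0],[2,0,0],1],
    [[0,0,0],[2,0,0],1],
    [[0,0,0],[2,0,0],1],
    [[0,0,0],[1,0,0],1],
    [[0,0,0],[0,0,0],1],
  ],
)

```text
t: 3.83
tcp_pos: [0.4811, -0.0012, 0.2172]
tool_rot: [1.0, -0.0, -0.0, -0.0]
force: [-0.5, 0.3, -0.5]
finger_gap: -0.002
gripper_force: 0.3
```

Emit:
play_rows(
  rows=[
    [[0,0,0],[2,0,0],1],
    [[0,0,0],[0,0,0],1],
    [[0,0,0],[0,0,0],1],
  ],
)

```text
t: 4.08
tcp_pos: [0.4833, -0.0013, 0.2174]
tool_rot: [1.0, -0.0, 0.0, 0.0]
force: [-0.6, -0.1, -1.9]
finger_gap: 0.003
gripper_force: 0.2
```

Emit:
play_rows(
  rows=[
    [[0,0,0],[2,0,0],1],
    [[0,0,0],[0,0,0],1],
    [[0,0,0],[0,0,0],1],
  ],
)

```text
t: 4.33
tcp_pos: [0.4854, -0.0014, 0.2174]
tool_rot: [1.0, -0.0, 0.0, 0.0]
force: [-0.1, 0.1, 0.2]
finger_gap: 0.004
gripper_force: 0.1
```

Emit:
play_rows(
  rows=[
    [[0,0,0],[2,0,0],1],
    [[0,0,0],[0,0,0],1],
    [[0,0,0],[0,0,0],1],
  ],
)

```text
t: 4.58
tcp_pos: [0.4874, -0.0014, 0.2174]
tool_rot: [1.0, -0.0, 0.0, 0.0]
force: [-0.8, -0.8, 0.1]
finger_gap: -0.003
gripper_force: 0.1
```

Emit:
play_rows(
  rows=[
    [[0,0,0],[2,0,0],1],
    [[0,0,0],[0,0,0],1],
    [[0,0,0],[0,0,0],1],
  ],
)

```text
t: 4.83
tcp_pos: [0.4884, -0.0013, 0.2173]
tool_rot: [1.0, -0.0, -0.001, -0.0]
force: [-3.2, -0.8, 2.1]
finger_gap: 0.001
gripper_force: 1.5
```

Run:
```python
from fit import *
print(cabinet('side')); s=sense();print(s['tcp_pos'],s['force'])
```

```text
(array([564. , -40.6]), array([170.4, 124.5]), [[501.0, -126.0], [626.0, -126.0], [627.0, 44.0], [502.0, 45.0]], [(-2.5, 565, -123, 29), (88.8, 624, -42, 63), (-1.2, 565, 43, 36), (89.2, 505, -44, 54)])
[ 0.48839904 -0.00126308  0.21722462] [-3.42434542 -1.36980213  2.63279849]
```

The force rose to 3.3 N at TCP x 0.488. That puts the contact at about 0.499, which is the cabinet's front plane, so the drawer is shut. I'll back off, lift and turn for the side push.

Emit:
play_rows(
  rows=[
    [[0,0,0],[-12,0,0],1],
    [[0,0,0],[-16,0,0],1],
    [[0,0,0],[-20,0,0],1],
    [[0,0,-7],[0,0,-12],0.7],
    [[0,0,-7],[0,0,-12],0.3],
    [[0,0,-7],[0,0,-12],0.3],
    [[0,0,-7],[0,0,-12],0.3],
    [[0,0,-7],[0,0,-12],0.3],
    [[0,0,-7],[0,0,-12],0.3],
    [[0,0,-7],[0,0,-12],0.3],
    [[0,0,-7],[0,0,-12],0.3],
    [[0,0,-7],[0,0,0],0.3],
  ],
)

```text
t: 5.88
tcp_pos: [0.4434, -0.0017, 0.3158]
tool_rot: [0.851, 0.525, 0.003, 0.003]
force: [-0.2, -0.1, -0.2]
finger_gap: 0.699
gripper_force: 0.0
```

Run:
```python
from fit import *
c,p,d=snap('side');cv2.imwrite('pics/c4.png',cv2.resize(p[90:290,180:460,::-1],None,fx=2.8,fy=2.8,interpolation=cv2.INTER_CUBIC));s=sense();print(s['tcp_pos'],s['q'],s['force'])
```

```text
[ 0.4428242  -0.00154861  0.31487614] [-2.57212700e-01  1.77894819e-01  1.76700120e+00  5.61628233e-04
  1.19085534e+00  2.04307263e-01] [-0.06329876 -0.10904478 -0.02214249]
```

View pics/c4.png

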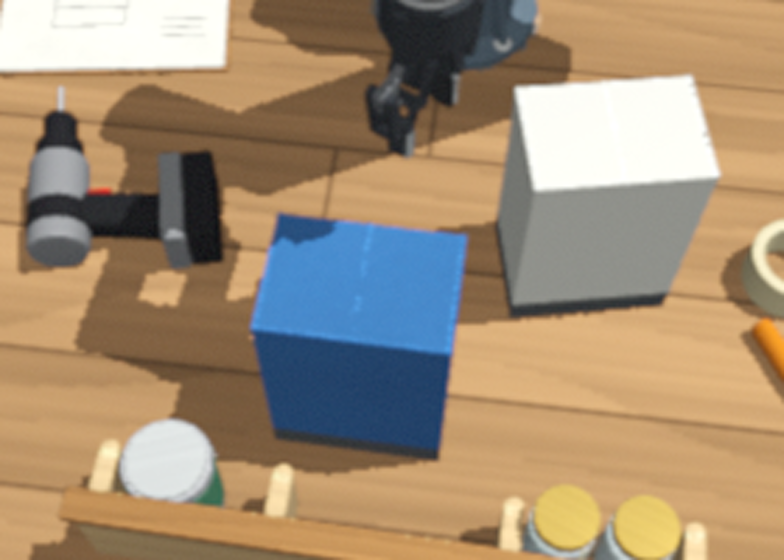

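The drawer is shut, with nothing standing proud at crop (410,230), and the cabinet hasn't moved. Next I'll finish the yaw and go round to the right-hand side.

Emit:
play_rows(
  rows=[
    [[0,0,-6.4],[0,0,0],0.3],
    [[0,0,-6.4],[0,0,0],0.3],
    [[0,0,-6.4],[0,0,0],0.3],
    [[0,0,-6.2],[0,0,0],0.3],
    [[0,0,0],[-34,15,0],0.3],
    [[0,0,0],[-34,15,0],0.3],
    [[0,0,0],[-34,15,0],0.3],
    [[0,0,0],[-34,15,0],0.3],
    [[0,0,0],[-34,15,0],0.3],
    [[0,0,0],[-34,15,0],0.3],
    [[0,0,0],[-34,15,0],0.3],
    [[0,0,0],[-34,10,0],0.3],
  ],
)

```text
t: 6.93
tcp_pos: [0.5498, -0.2785, 0.3128]
tool_rot: [0.718, 0.696, 0.001, 0.001]
force: [0.0, 0.5, -0.1]
finger_gap: 0.698
gripper_force: 0.0
```

Emit:
play_rows(
  rows=[
    [[0,6.7,0],[0,0,0],0.3],
    [[0,6.7,0],[0,0,0],0.3],
    [[0,6.7,0],[0,0,0],0.3],
    [[0,6.7,0],[0,0,0],0.3],
    [[0,6.7,0],[0,0,0],0.3],
    [[0,6.5,0],[0,0,0],0.3],
    [[0,0,0],[0,0,0],0.3],
  ],
)

```text
t: 7.52
tcp_pos: [0.5475, -0.2797, 0.3088]
tool_rot: [0.676, 0.651, 0.246, -0.241]
force: [0.0, -0.5, -1.5]
finger_gap: 0.7
gripper_force: 0.0
```

Run:
```python
from h import *
s=sense();M=R.from_quat(s['tool_rot']).as_matrix();print(s['tcp_pos'],s['q'],s['force'],'\n',M.round(3))
```

```text
[ 0.54754446 -0.27970186  0.30879104] [-0.86603778  0.65398331  1.17916495  0.46538212  1.83985293 -0.82722425] [ 0.04024807 -0.48926392 -1.48837634] 
 [[ 0.03   0.999  0.018]
 [ 0.762 -0.035  0.646]
 [ 0.646 -0.006 -0.763]]
```

Emit:
play_rows(
  rows=[
    [[0,0,0],[22,2.3,18.3],0.3],
    [[0,0,0],[22,2.3,18.3],0.3],
    [[0,0,0],[22,2.3,18.3],0.3],
    [[0,0,0],[-22.6,0.2,26.7],0.3],
    [[0,0,0],[-22.6,0.2,26.7],0.3],
    [[0,0,0],[-22.6,0.2,26.7],0.3],
    [[0,0,0],[-22.6,0.2,26.7],0.3],
    [[0,0,0],[-22.6,0.2,26.7],0.3],
    [[0,0,0],[-22.6,0.2,26.7],0.3],
    [[0,0,0],[-12,0.1,14],0.3],
    [[0,0,0],[0,0,0],0.3],
  ],
)

```text
t: 8.43
tcp_pos: [0.5572, -0.1899, 0.0815]
tool_rot: [0.674, 0.654, 0.243, -0.241]
force: [-0.1, 0.3, -0.1]
finger_gap: 0.701
gripper_force: 0.0
```

Run:
```python
from h import *
c,p,d=snap('side');cv2.imwrite('pics/c5.png',cv2.resize(p[60:290,100:400,::-1],None,fx=2.6,fy=2.6,interpolation=cv2.INTER_CUBIC))
s=sense();M=R.from_quat(s['tool_rot']).as_matrix();print(s['tcp_pos'],s['q'],s['force'],'\n',M.round(3))
print('world unit->tool (mm per mm) X,Y,Z cols\n',M.T.round(3))
```

```text
[ 0.55829442 -0.19059919  0.0839159 ] [-0.76326622  0.86882413  1.44468828  0.5062789   1.37114086 -0.97662947] [ 0.31442868 -0.38993453  0.25553807] 
 [[ 0.024  1.     0.015]
 [ 0.765 -0.028  0.643]
 [ 0.643 -0.004 -0.766]]
world unit->tool (mm per mm) X,Y,Z cols
 [[ 0.024  0.765  0.643]
 [ 1.    -0.028 -0.004]
 [ 0.015  0.643 -0.766]]
```

View pics/c5.png

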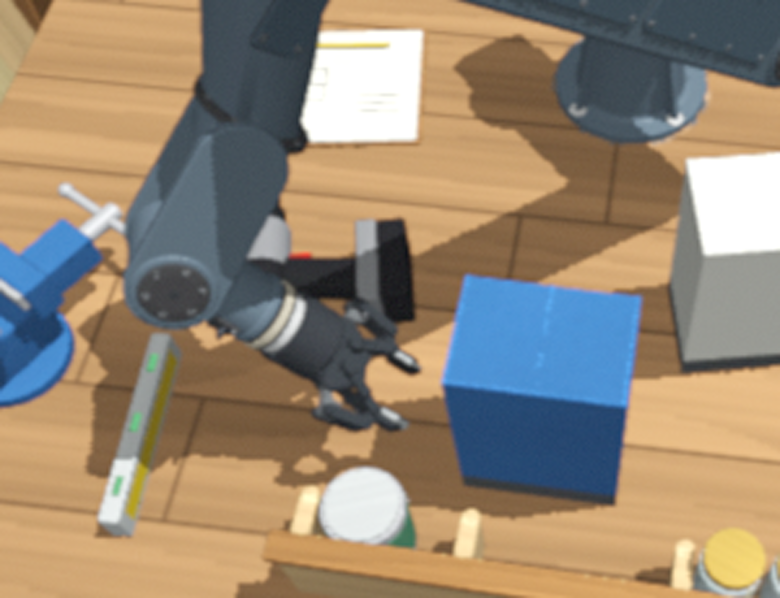

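The fingers, 70% open at crop (405,360) and (395,420), face the cabinet's right side. They are clear of the drill, the tin and the level. I'll lower them and approach.

Emit:
play_rows(
  rows=[
    [[0,0,0],[-9.4,0,11.2],0.3],
    [[0,0,0],[-9.4,0,11.2],0.3],
    [[0,0,0],[-9.4,0,11.2],0.3],
    [[0,0,0],[-9.4,0,11.2],0.3],
    [[0,0,0],[4.6,-0.2,3.9],0.3],
    [[0,0,0],[4.6,-0.2,3.9],0.3],
    [[0,0,0],[4.6,-0.2,3.9],0.3],
    [[0,0,0],[4.6,-0.2,3.9],0.3],
    [[0,0,0],[4.6,-0.2,3.9],0.3],
    [[0,0,0],[4.6,-0.2,3.9],0.3],
    [[0,0,0],[0,0,0],0.3],
    [[0,0,0],[0,0,0],0.3],
  ],
)

```text
t: 9.48
tcp_pos: [0.5588, -0.1553, 0.027]
tool_rot: [0.674, 0.655, 0.245, -0.238]
force: [-0.1, 0.2, -0.1]
finger_gap: 0.697
gripper_force: 0.0
```

Emit:
play_rows(
  rows=[
    [[0,0,0],[3.1,-0.1,2.5],0.3],
    [[0,0,0],[3.1,-0.1,2.5],0.3],
    [[0,0,0],[3.1,-0.1,2.5],0.3],
    [[0,0,0],[3.1,-0.1,2.5],0.3],
    [[0,0,0],[3.1,-0.1,2.5],0.3],
    [[0,0,0],[0,0,0],0.3],
  ],
)

```text
t: 9.98
tcp_pos: [0.5584, -0.1347, 0.0271]
tool_rot: [0.673, 0.655, 0.245, -0.239]
force: [-0.5, 0.4, -0.8]
finger_gap: 0.696
gripper_force: 0.0
```

Emit:
play_rows(
  rows=[
    [[0,0,0],[2.3,-0.1,1.9],0.3],
    [[0,0,0],[2.3,-0.1,1.9],0.3],
    [[0,0,0],[2.3,-0.1,1.9],0.3],
    [[0,0,0],[0,0,0],0.3],
  ],
)

```text
t: 10.32
tcp_pos: [0.5594, -0.1316, 0.0271]
tool_rot: [0.674, 0.657, 0.243, -0.234]
force: [-4.0, -12.4, 3.2]
finger_gap: 0.703
gripper_force: 5.8
```

Run:
```python
from fit import *
print(cabinet('side')); s=sense();print(s['tcp_pos'],s['force'],R.from_quat(s['tool_rot']).as_matrix().round(3))
```

```text
(array([564., -39.]), array([169.7, 125. ]), [[500.0, -123.0], [625.0, -125.0], [628.0, 45.0], [503.0, 47.0]], [(-1.0, 563, -122, 36), (88.7, 624, -40, 61), (-1.1, 568, 45, 36), (88.5, 503, -38, 58)])
[ 0.55945283 -0.13164162  0.02706366] [ -2.39067644 -10.58923406   3.79582178] [[ 0.018  1.     0.02 ]
 [ 0.772 -0.027  0.635]
 [ 0.636  0.004 -0.772]]
```

Contact made and the cabinet is sliding at 11–12 N. About 49 mm remains, so I'll push 44 first.

Emit:
play_rows(
  rows=[
    [[0,0,0],[3.1,0,2.5],0.3],
    [[0,0,0],[3.1,0,2.5],0.3],
    [[0,0,0],[3.1,0,2.5],0.3],
    [[0,0,0],[3.1,0,2.5],0.3],
    [[0,0,0],[3.1,0,2.5],0.3],
    [[0,0,0],[3.1,0,2.5],0.3],
    [[0,0,0],[0,0,0],0.3],
  ],
)

```text
t: 10.95
tcp_pos: [0.5617, -0.1077, 0.0272]
tool_rot: [0.675, 0.656, 0.244, -0.233]
force: [0.1, -9.2, 0.6]
finger_gap: 0.7
gripper_force: 4.8
```

Run:
```python
from fit import *
print(cabinet('side')); s=sense();print(s['tcp_pos'],s['force'],R.from_quat(s['tool_rot']).as_matrix().round(3))
```

```text
(array([567.6, -15.2]), array([169.5, 125.6]), [[502.0, -98.0], [628.0, -102.0], [633.0, 67.0], [508.0, 72.0]], [(-1.7, 565, -98, 36), (88.4, 628, -16, 62), (-2.0, 572, 68, 37), (88.2, 507, -13, 58)])
[ 0.5616835  -0.10769262  0.02717958] [  1.11804309 -10.12043793   0.46796307] [[ 0.02   1.     0.024]
 [ 0.772 -0.031  0.635]
 [ 0.635  0.006 -0.772]]
```

Emit:
play_rows(
  rows=[
    [[0,0,0],[3.1,-0.1,2.5],0.3],
    [[0,0,0],[3.1,-0.1,2.5],0.3],
    [[0,0,0],[3.1,-0.1,2.5],0.3],
    [[0,0,0],[3.1,-0.1,2.5],0.3],
    [[0,0,0],[3.1,-0.1,2.5],0.3],
    [[0,0,0],[2.3,-0.1,1.9],0.3],
    [[0,0,0],[0,0,0],0.3],
  ],
)

```text
t: 11.58
tcp_pos: [0.5621, -0.0848, 0.0272]
tool_rot: [0.675, 0.656, 0.244, -0.233]
force: [0.9, -9.6, -1.2]
finger_gap: 0.697
gripper_force: 4.5
```

Run:
```python
from fit import *
print(cabinet('side'));print(cabinet('top')); s=sense();print(s['tcp_pos'],s['force'],R.from_quat(s['tool_rot']).as_matrix().round(3))
```

```text
(array([567.9,   7.7]), array([169.6, 125.2]), [[503.0, -75.0], [628.0, -79.0], [633.0, 90.0], [508.0, 94.0]], [(-2.0, 567, -75, 36), (88.1, 628, 6, 62), (-2.5, 572, 91, 37), (88.5, 507, 10, 58)])Traceback (most recent call last):
  File "<stdin>", line 2, in <module>
  File "fit.py", line 21, in cabinet
    return rectfit(c,m,z)
  File "fit.py", line 15, in rectfit
    vx,vy,x0,y0=cv2.fitLine(q[sel].astype(np.float32),cv2.DIST_HUBER,0,.01,.01).ravel()
                ~~~~~~~~~~~^^^^^^^^^^^^^^^^^^^^^^^^^^^^^^^^^^^^^^^^^^^^^^^^^^^^
cv2.error: OpenCV(4.12.0) /io/opencv/modules/imgproc/src/linefit.cpp:50: error: (-215:Assertion failed) count > 0 in function 'fitLine2D_wods'
```

Emit:
play_rows(
  rows=[
    [[0,0,0],[2.3,0,1.9],0.3],
    [[0,0,0],[0,0,0],0.3],
    [[0,0,0],[-7.7,0,-6.4],0.3],
    [[0,0,0],[-15,0,-13],0.3],
    [[0,0,0],[-23,0,-19],0.3],
    [[0,0,0],[-31,0,-25],0.3],
    [[0,0,0],[0,0,-35],0.3],
    [[0,0,0],[0,0,-35],0.3],
    [[0,0,0],[12,0,-35],0.3],
    [[0,0,0],[12,0,-35],0.3],
    [[0,0,0],[12,0,-35],0.3],
    [[0,0,0],[12,0,-35],0.3],
  ],
)

```text
t: 12.68
tcp_pos: [0.5532, -0.2752, 0.2206]
tool_rot: [0.674, 0.655, 0.245, -0.239]
force: [0.1, 0.0, -0.2]
finger_gap: 0.699
gripper_force: 0.0
```

Run:
```python
from fit import *
print(cabinet('side')); s=sense();print(s['tcp_pos'],s['q'],s['force'],R.from_quat(s['tool_rot']).as_matrix().round(3))
print(cabinet('top'))
```

```text
(array([568.1,  11.1]), array([167.8, 125. ]), [[503.0, -71.0], [628.0, -74.0], [633.0, 93.0], [508.0, 97.0]], [(-1.7, 567, -71, 35), (88.6, 628, 11, 61), (-2.5, 565, 94, 37), (89.0, 507, 14, 57)])
[ 0.55584954 -0.27990834  0.22761359] [-0.85709856  0.73589361  1.24169322  0.45502732  1.69160805 -0.89891162] [ 0.92686612 -2.98190175  3.68501415] [[ 0.017  1.     0.026]
 [ 0.771 -0.03   0.636]
 [ 0.636  0.01  -0.771]]
(array([560.6,   8.7]), array([169.4, 120.1]), [[498.0, -74.0], [618.0, -78.0], [623.0, 91.0], [503.0, 95.0]], [(-1.0, 542, -73, 31), (87.4, 619, 6, 47), (-0.1, 566, 92, 31), (89.3, 502, -9, 48)])
```

Top and side views both put the cabinet on the bay's axis within about 1 mm: y is 8.7 against a target of 8.5 from the top, and 11.1 against 10.7 from the side. Now I'll reorient for the front push.

Emit:
play_rows(
  rows=[
    [[0,-6.6,0],[0,0,-16],0],
    [[0,-6.6,0],[0,0,-16],0],
    [[0,-6.6,0],[0,0,-16],0],
    [[0,-6.6,0],[0,0,-16],0],
    [[0,-6.6,0],[0,0,-16],0],
    [[0,-6.5,0],[0,0,-16],0],
    [[0,0,7],[0,0,0],0],
    [[0,0,7],[0,0,0],0],
    [[0,0,7],[0,0,0],0],
    [[0,0,7],[0,0,0],0],
    [[0,0,7],[0,0,0],0],
    [[0,0,7],[0,0,0],0],
  ],
)

```text
t: 13.78
tcp_pos: [0.5521, -0.3115, 0.3043]
tool_rot: [0.92, 0.391, 0.001, -0.005]
force: [-0.1, -0.9, 0.6]
finger_gap: 0.998
gripper_force: 0.0
```

Emit:
play_rows(
  rows=[
    [[0,0,7],[0,0,0],0],
    [[0,0,7],[0,0,0],0],
    [[0,0,7],[0,0,0],0],
    [[0,0,7],[0,0,0],0],
    [[0,0,7],[0,0,0],0],
    [[0,0,7],[0,0,0],0],
    [[0,0,6],[0,0,0],0],
    [[0,0,0],[0,0,0],0],
  ],
)

```text
t: 14.45
tcp_pos: [0.5522, -0.3116, 0.3043]
tool_rot: [1.0, -0.015, -0.001, -0.005]
force: [-0.5, 0.0, 0.7]
finger_gap: 1.004
gripper_force: 0.0
```

Run:
```python
from h import *
s=sense();M=R.from_quat(s['tool_rot']).as_matrix();print(s['tcp_pos'],s['q'],'\n',M.round(3))
```

```text
[ 0.55217878 -0.31161556  0.3042534 ] [-0.69301663  0.48120128  1.32550437  0.00722664  1.3433882   0.90580134] 
 [[ 1.    -0.03  -0.002]
 [-0.03  -1.     0.011]
 [-0.002 -0.011 -1.   ]]
```

Emit:
play_rows(
  rows=[
    [[0,0,0],[-17,-31,0],0],
    [[0,0,0],[-17,-31,0],0],
    [[0,0,0],[-17,-31,0],0],
    [[0,0,0],[-17,-31,0],0],
    [[0,0,0],[-17,-31,0],0],
    [[0,0,0],[-17,-31,0],0],
    [[0,0,0],[-17,-31,0],0],
    [[0,0,0],[-17,-31,0],0],
    [[0,6.4,0],[0,0,0],0],
    [[0,6.4,0],[0,0,0],0],
    [[0,6.4,0],[0,0,0],0],
    [[0,6.4,0],[0,0,0],0],
  ],
)

```text
t: 15.45
tcp_pos: [0.4235, -0.0599, 0.3079]
tool_rot: [0.974, -0.012, 0.224, -0.0]
force: [1.0, 0.1, -0.3]
finger_gap: 1.003
gripper_force: 0.0
```

Emit:
play_rows(
  rows=[
    [[0,6.2,0],[0,0,0],0],
    [[0,6.2,0],[0,0,0],0],
    [[0,0,0],[0,0,0],0],
  ],
)

```text
t: 15.7
tcp_pos: [0.4216, -0.0563, 0.305]
tool_rot: [0.955, -0.012, 0.297, -0.006]
force: [-1.2, -0.5, -0.4]
finger_gap: 0.996
gripper_force: 0.0
```

Run:
```python
from h import *
c,p,d=snap('side');cv2.imwrite('pics/c6.png',cv2.resize(p[0:260,160:460,::-1],None,fx=2.3,fy=2.3,interpolation=cv2.INTER_CUBIC))
Pc=cloud(c,d); q=Pc[0:160,260:420].reshape(-1,3); q=q[(q[:,2]>.12)&(q[:,0]>.15)&(q[:,1]>-.2)&(q[:,1]<.2)]
for x in np.arange(.2,.46,.03):
    m=q[abs(q[:,0]-x)<.015]; m=m[m[:,1]<.07]
    if len(m): print(x.round(2),m.min(0).round(3),m.max(0).round(3))
s=sense();M=R.from_quat(s['tool_rot']).as_matrix();print(s['tcp_pos'],s['q'],'\n',M.round(3))
```

```text
0.23 [ 0.239 -0.114  0.49 ] [ 0.244 -0.1    0.514]
0.26 [ 0.245 -0.11   0.493] [ 0.274 -0.075  0.534]
0.29 [ 0.276 -0.093  0.485] [0.305 0.002 0.563]
0.32 [ 0.305 -0.093  0.433] [ 0.335 -0.008  0.571]
0.35 [ 0.335 -0.122  0.357] [0.365 0.012 0.515]
0.38 [ 0.365 -0.129  0.324] [0.395 0.015 0.455]
0.41 [ 0.395 -0.131  0.306] [0.425 0.017 0.383]
0.44 [ 0.425 -0.105  0.315] [ 0.428 -0.01   0.331]
[ 0.4229294  -0.05746435  0.30596582] [-0.6518935  -0.02352966  2.20553075  0.69255645  0.57279628  0.42798577] 
 [[ 0.824 -0.021  0.567]
 [-0.028 -1.     0.003]
 [ 0.566 -0.018 -0.824]]
```

View pics/c6.png

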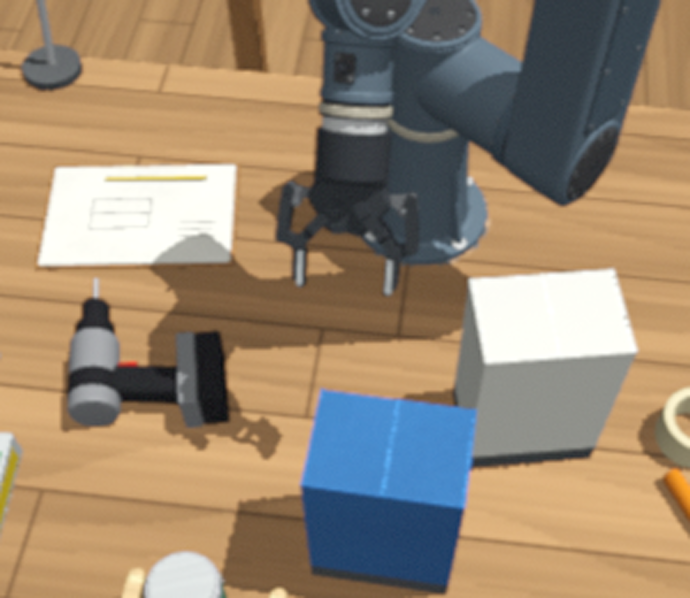

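The gripper is open at crop (350,250), in front of the cabinet and well to the right of the white box. The drawer stays shut. I'll lower it in front of the cabinet.

Emit:
play_rows(
  rows=[
    [[0,0,0],[18.9,-19,13.4],0],
    [[0,0,0],[18.9,-19,13.4],0],
    [[0,0,0],[-18.7,0.6,27.2],0],
    [[0,0,0],[-18.7,0.6,27.2],0],
    [[0,0,0],[-18.7,0.6,27.2],0],
    [[0,0,0],[-18.7,0.6,27.2],0],
    [[0,0,0],[-18.7,0.6,27.2],0],
    [[0,0,0],[0,0,0],0],
  ],
)

```text
t: 16.42
tcp_pos: [0.4794, -0.0136, 0.2167]
tool_rot: [0.952, -0.007, 0.305, -0.018]
force: [0.4, -0.6, 0.2]
finger_gap: 0.996
gripper_force: 0.0
```

Run:
```python
from h import *
s=sense();M=R.from_quat(s['tool_rot']).as_matrix();print(s['tcp_pos'],s['q'],s['force'],'\n',M.T.round(3))
```

```text
[ 0.47943922 -0.01361272  0.21667309] [-0.43560101  0.28303223  2.25672365  1.43918406  0.2795149  -0.20405618] [ 0.39159294 -0.59574356  0.17314283] 
 [[ 0.813 -0.024  0.581]
 [-0.001 -0.999 -0.039]
 [ 0.582  0.031 -0.813]]
```

Passing near the wrist singularity, so I'll go slower.

Emit:
play_rows(
  rows=[
    [[0,0,0],[-9.3,1.2,11.8],0],
    [[0,0,0],[-9.3,1.2,11.8],0],
    [[0,0,0],[-9.3,1.2,11.8],0],
    [[0,0,0],[-9.3,1.2,11.8],0],
    [[0,0,0],[-9.3,1.2,11.8],0],
    [[0,0,0],[-9.3,1.2,11.8],0],
    [[0,0,0],[0,0,0],0],
  ],
)

```text
t: 17.0
tcp_pos: [0.4764, -0.0164, 0.135]
tool_rot: [0.952, -0.007, 0.306, -0.02]
force: [-0.3, -0.1, -0.7]
finger_gap: 1.001
gripper_force: 0.0
```

Run:
```python
from h import *
s=sense();M=R.from_quat(s['tool_rot']).as_matrix();print(s['tcp_pos'],s['q'],s['force'],'\n',M.T.round(3))
```

```text
[ 0.47637144 -0.01636466  0.13495517] [-0.45255842  0.54529835  2.35317594  2.37824702  0.42659156 -1.20891972] [-0.25975105 -0.05961909 -0.71750622] 
 [[ 0.812 -0.025  0.583]
 [-0.    -0.999 -0.043]
 [ 0.583  0.035 -0.812]]
```

Emit:
play_rows(
  rows=[
    [[-3,0,0],[0,0,0],0],
    [[0,0,0],[-8.7,0,12.2],0],
    [[0,0,0],[-8.7,0,12.2],0],
    [[0,0,0],[-8.7,0,12.2],0],
    [[0,0,0],[-8.7,0,12.2],0],
    [[0,0,0],[0,0,0],0],
  ],
)

```text
t: 17.5
tcp_pos: [0.4774, -0.016, 0.0755]
tool_rot: [0.952, -0.014, 0.307, 0.003]
force: [0.2, 0.5, 0.6]
finger_gap: 1.002
gripper_force: 0.0
```

Run:
```python
from h import *
s=sense();M=R.from_quat(s['tool_rot']).as_matrix();print(s['tcp_pos'],s['q'],s['force'],'\n',M.T.round(3))
```

```text
[ 0.47738519 -0.01597643  0.07546297] [-0.40637468  0.75966229  2.3887695   2.76258684  0.63110169 -1.56955597] [0.16063249 0.5101455  0.5826133 ] 
 [[ 0.811 -0.025  0.585]
 [-0.028 -1.    -0.003]
 [ 0.585 -0.014 -0.811]]
```

Emit:
play_rows(
  rows=[
    [[0,0,0],[-8.6,0,12],0],
    [[0,0,0],[-8.6,0,12],0],
    [[0,0,0],[-8.6,0,12],0],
    [[0,0,0],[-7.2,0,10],0],
    [[0,0,0],[0,0,0],0],
    [[0,0,0],[0,0,0],0],
  ],
)

```text
t: 18.0
tcp_pos: [0.477, -0.0163, 0.0209]
tool_rot: [0.951, -0.014, 0.308, 0.004]
force: [0.5, 0.4, -0.1]
finger_gap: 1.004
gripper_force: 0.0
```

Run:
```python
from fit import *
print(cabinet('side'))
c,p,d=snap('side');cv2.imwrite('pics/c7.png',cv2.resize(p[30:290,180:440,::-1],None,fx=2.3,fy=2.3,interpolation=cv2.INTER_CUBIC))
s=sense();M=R.from_quat(s['tool_rot']).as_matrix();print(s['tcp_pos'],s['q'],s['force'],'\n',M.T.round(3))
```

```text
(array([567.7,  10.4]), array([169.2, 126.2]), [[502.0, -72.0], [628.0, -76.0], [633.0, 93.0], [507.0, 97.0]], [(-2.9, 565, -72, 36), (88.4, 628, 9, 61), (-2.5, 565, 94, 37), (88.5, 507, 12, 58)])
[ 0.47664873 -0.01649323  0.02159779] [-0.40669977  0.95188278  2.39648769  2.84209401  0.82219132 -1.67425755] [ 0.42685523  0.18635327 -0.29988224] 
 [[ 0.809 -0.024  0.587]
 [-0.029 -1.     0.   ]
 [ 0.586 -0.017 -0.81 ]]
```

View pics/c7.png

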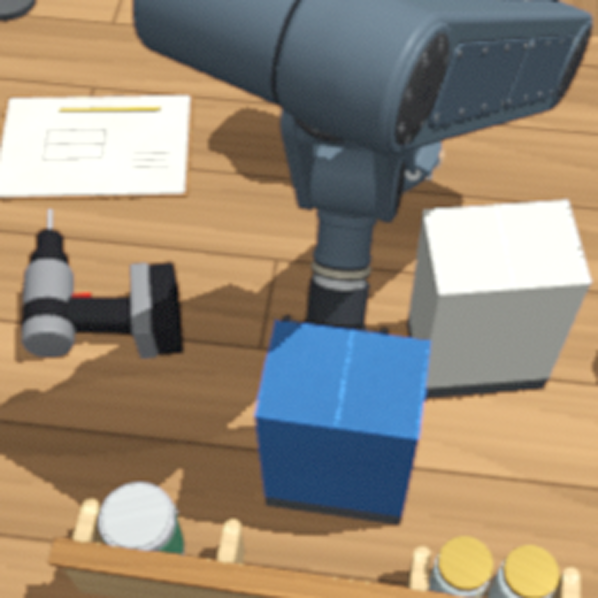

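The fingers are low in front of the cabinet, with the white box clear at crop (500,290). I'll lower 5 mm more and push.

Emit:
play_rows(
  rows=[
    [[0,0,0],[-2.9,0,4.1],0],
    [[0,0,0],[4,0,2.9],0],
    [[0,0,0],[4,0,2.9],0],
    [[0,0,0],[4,0,2.9],0],
    [[0,0,0],[3.2,0,2.3],0],
    [[0,0,0],[3.2,0,2.3],0],
    [[0,0,0],[3.2,0,2.3],0],
    [[0,0,0],[3.2,0,2.3],0],
    [[0,0,0],[0,0,0],0],
  ],
)

```text
t: 18.85
tcp_pos: [0.5002, -0.0163, 0.0145]
tool_rot: [0.954, -0.016, 0.3, 0.004]
force: [-14.3, -2.8, 6.2]
finger_gap: 1.002
gripper_force: 6.6
```

Run:
```python
from fit import *
print(cabinet('side'))
s=sense();M=R.from_quat(s['tool_rot']).as_matrix();print(s['tcp_pos'],s['q'],s['force'],'\n',M.T.round(3))
```

```text
(array([569.5,  10.7]), array([169.6, 126.2]), [[504.0, -72.0], [630.0, -76.0], [635.0, 94.0], [509.0, 97.0]], [(-3.8, 567, -72, 36), (88.1, 630, 9, 62), (-1.8, 574, 94, 37), (88.7, 509, 15, 55)])
[ 0.50027643 -0.01631259  0.01445222] [-0.37171535  0.92195154  2.31885769  2.84015164  0.70443886 -1.61887273] [-13.68579476  -2.77899989   7.09101865] 
 [[ 0.819 -0.028  0.573]
 [-0.032 -0.999 -0.002]
 [ 0.573 -0.017 -0.819]]
```

Emit:
play_rows(
  rows=[
    [[0,0,0],[3.7,0,2.5],0],
    [[0,0,0],[3.7,0,2.5],0],
    [[0,0,0],[3.7,0,2.5],0],
    [[0,0,0],[3.7,0,2.5],0],
    [[0,0,0],[3.7,0,2.5],0],
    [[0,0,0],[3.7,0,2.5],0],
    [[0,0,0],[3.7,0,2.5],0],
    [[0,0,0],[3.7,0,2.5],0],
    [[0,0,0],[0,0,0],0],
  ],
)

```text
t: 19.65
tcp_pos: [0.5355, -0.0163, 0.0143]
tool_rot: [0.954, -0.013, 0.299, 0.003]
force: [-11.6, 2.1, -0.1]
finger_gap: 0.998
gripper_force: 5.5
```

Run:
```python
from fit import *
print(cabinet('side'))
s=sense();M=R.from_quat(s['tool_rot']).as_matrix();print(s['tcp_pos'],s['q'],s['force'],'\n',M.T.round(3))
```

```text
(array([604.5,  11.5]), array([169.6, 125. ]), [[540.0, -72.0], [665.0, -74.0], [669.0, 95.0], [544.0, 97.0]], [(-0.7, 604, -72, 36), (89.1, 665, 10, 63), (-1.8, 613, 94, 38), (88.7, 544, 13, 59)])
[ 0.53549846 -0.01623113  0.01427871] [-0.33672028  0.88548068  2.22402721  2.8148822   0.57780559 -1.55095148] [-10.4607445    1.4018579    2.41627138] 
 [[ 0.82  -0.022  0.571]
 [-0.026 -1.    -0.001]
 [ 0.571 -0.014 -0.821]]
```

Emit:
play_rows(
  rows=[
    [[0,0,0],[3.7,0.2,2.5],0],
    [[0,0,0],[3.7,0.2,2.5],0],
    [[0,0,0],[3.7,0.2,2.5],0],
    [[0,0,0],[3.7,0.2,2.5],0],
    [[0,0,0],[3.7,0.2,2.5],0],
    [[0,0,0],[3.7,0.2,2.5],0],
    [[0,0,0],[3.7,0.2,2.5],0],
    [[0,0,0],[3.7,0.2,2.5],0],
    [[0,0,0],[3.7,0.2,2.5],0],
    [[0,0,0],[3.7,0.2,2.5],0],
    [[0,0,0],[0,0,0],0],
  ],
)

```text
t: 20.62
tcp_pos: [0.5803, -0.0201, 0.0147]
tool_rot: [0.954, -0.013, 0.299, 0.004]
force: [-7.7, 2.6, -3.5]
finger_gap: 1.0
gripper_force: 4.0
```

Run:
```python
from fit import *
print(cabinet('side'))
s=sense();M=R.from_quat(s['tool_rot']).as_matrix();print(s['tcp_pos'],s['q'],s['force'],'\n',M.T.round(3))
```

```text
(array([648.7,   7.6]), array([169.2, 123.7]), [[585.0, -76.0], [709.0, -78.0], [712.0, 91.0], [589.0, 94.0]], [(-0.7, 648, -76, 38), (88.8, 709, 7, 64), (-0.9, 651, 91, 39), (88.6, 588, 8, 60)])
[ 0.58020692 -0.02002559  0.01459368] [-0.30779696  0.86185136  2.10856843  2.76548463  0.44551201 -1.46150132] [-7.13304761  1.90877303 -2.56465402] 
 [[ 0.821 -0.022  0.571]
 [-0.027 -1.     0.   ]
 [ 0.571 -0.015 -0.821]]
```

Emit:
play_rows(
  rows=[
    [[0,0,0],[3.7,0,2.5],0],
    [[0,0,0],[3.7,0,2.5],0],
    [[0,0,0],[3.7,0,2.5],0],
    [[0,0,0],[3.7,0,2.5],0],
    [[0,0,0],[3.7,0,2.5],0],
    [[0,0,0],[3.7,0,2.5],0],
    [[0,0,0],[3.7,0,2.5],0],
    [[0,0,0],[0,0,0],0],
  ],
)

```text
t: 21.33
tcp_pos: [0.6115, -0.0215, 0.015]
tool_rot: [0.954, -0.013, 0.299, 0.005]
force: [-7.5, 0.9, -4.4]
finger_gap: 0.999
gripper_force: 3.8
```

Emit:
play_rows(
  rows=[
    [[0,0,0],[2,0,1.4],0],
    [[0,0,0],[2,0,1.4],0],
    [[0,0,0],[0,0,0],0],
  ],
)

```text
t: 21.58
tcp_pos: [0.615, -0.0215, 0.015]
tool_rot: [0.954, -0.013, 0.298, 0.005]
force: [-10.8, 0.6, -1.7]
finger_gap: 0.998
gripper_force: 5.1
```

Run:
```python
from fit import *
print(cabinet('side'))
s=sense();M=R.from_quat(s['tool_rot']).as_matrix();print(s['tcp_pos'],s['q'],s['force'],'\n',M.T.round(3))
```

```text
(array([683.3,   6.1]), array([169.2, 123.3]), [[620.0, -77.0], [743.0, -80.0], [747.0, 89.0], [624.0, 92.0]], [(-0.8, 684, -77, 39), (88.6, 744, 6, 65), (-1.0, 681, 90, 41), (88.0, 623, 7, 61)])
[ 0.61503829 -0.0214675   0.01492833] [-0.2856278   0.85461193  2.01901905  2.7095634   0.35215748 -1.37596908] [-10.23644705   0.86275615  -1.49807178] 
 [[ 0.822 -0.023  0.569]
 [-0.028 -1.     0.001]
 [ 0.569 -0.017 -0.822]]
```

Emit:
play_rows(
  rows=[
    [[0,0,0],[2,0,1.4],0],
    [[0,0,0],[2,0,1.4],0],
    [[0,0,0],[0,0,0],0],
  ],
)

```text
t: 21.88
tcp_pos: [0.6199, -0.0216, 0.015]
tool_rot: [0.954, -0.013, 0.298, 0.005]
force: [-9.9, 1.1, -2.4]
finger_gap: 1.003
gripper_force: 5.1
```

Emit:
play_rows(
  rows=[
    [[0,0,0],[1.6,0,1.2],0],
    [[0,0,0],[0,0,0],0],
  ],
)

```text
t: 22.05
tcp_pos: [0.6215, -0.0216, 0.0149]
tool_rot: [0.955, -0.013, 0.298, 0.005]
force: [-11.3, 1.0, -0.8]
finger_gap: 0.996
gripper_force: 5.7
```

Emit:
play_rows(
  rows=[
    [[0,0,0],[1.6,0,1.2],0],
    [[0,0,0],[0,0,0],0],
  ],
)

```text
t: 22.22
tcp_pos: [0.6219, -0.0216, 0.0148]
tool_rot: [0.955, -0.014, 0.297, 0.005]
force: [-15.3, -0.4, 3.8]
finger_gap: 1.0
gripper_force: 7.9
```

Emit:
play_rows(
  rows=[
    [[0,0,0],[1.6,0,1.2],0],
    [[0,0,0],[0,0,0],0],
  ],
)

```text
t: 22.38
tcp_pos: [0.622, -0.0215, 0.0147]
tool_rot: [0.955, -0.014, 0.295, 0.005]
force: [-20.9, -1.0, 9.5]
finger_gap: 0.994
gripper_force: 10.6
```

It's against the board: the force is rising and motion has stopped at TCP x 0.622. One more small press to square it, then straight back out.

Emit:
play_rows(
  rows=[
    [[0,0,0],[1.6,0,1.2],0],
    [[0,0,0],[0,0,0],0],
    [[0,0,0],[-6,0,-4.2],0],
    [[0,0,0],[-6,0,-4.2],0],
    [[0,0,0],[-10,0,-7],0],
    [[0,0,0],[-14,0,-10],0],
    [[0,0,0],[-14,0,-10],0],
    [[0,0,0],[-5,0,-18],0],
    [[0,0,0],[0,0,-20],0],
    [[0,0,0],[0,0,-20],0],
    [[0,0,0],[6,0,-20],0],
    [[0,0,0],[0,0,0],0],
  ],
)

```text
t: 23.38
tcp_pos: [0.5292, -0.0203, 0.0844]
tool_rot: [0.951, -0.014, 0.308, 0.005]
force: [0.7, 0.4, 0.8]
finger_gap: 0.999
gripper_force: 0.0
```

Run:
```python
from fit import *
s=sense();M=R.from_quat(s['tool_rot']).as_matrix();print(s['tcp_pos'],s['q'],s['force'],'\n',M.T.round(3))
print(cabinet('side'))
c,p,d=snap('side');Pc=cloud(c,d)
b=(abs(Pc[...,2]-.142)<.012)&(Pc[...,0]>.72)&(Pc[...,0]<.8)&(abs(Pc[...,1])<.3)
q=Pc[b];print('board top',q.min(0),q.max(0))
cv2.imwrite('pics/c8.png',cv2.resize(p[60:330,180:480,::-1],None,fx=2.2,fy=2.2,interpolation=cv2.INTER_CUBIC))
```

```text
[ 0.52920847 -0.02027231  0.08442533] [-0.35429264  0.69807955  2.24660906  2.69487925  0.44408519 -1.42907708] [0.66717701 0.35479274 0.76526186] 
 [[ 0.809 -0.023  0.587]
 [-0.03  -1.     0.002]
 [ 0.586 -0.019 -0.81 ]]
(array([690.2,   6.2]), array([168.3, 123.2]), [[627.0, -77.0], [750.0, -79.0], [754.0, 89.0], [631.0, 92.0]], [(-1.4, 689, -76, 40), (88.8, 750, 5, 66), (-1.0, 692, 89, 40), (87.9, 631, 8, 61)])
board top [ 0.73964042 -0.27915706  0.13003773] [0.78478952 0.29085045 0.15390679]
```

View pics/c8.png

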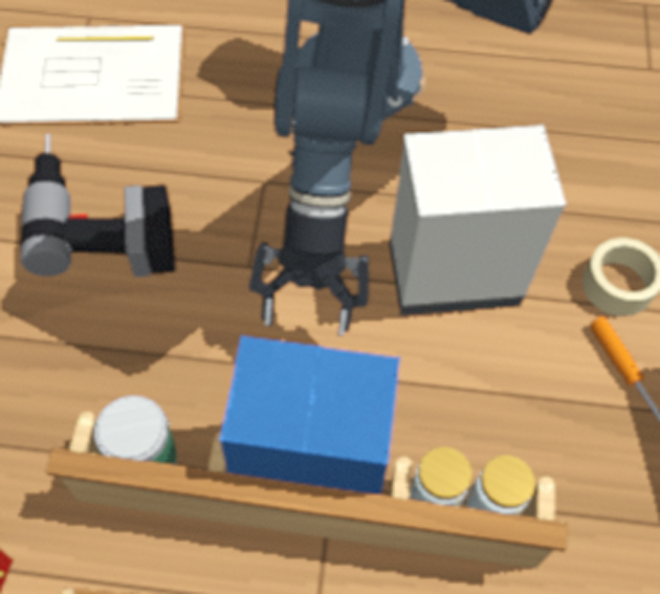

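The cabinet stands in the middle bay with its back at the board (crop 310,480), and the drawer is shut. The white box, drill, tape, tin and jars are where they were, and the gripper is clear at crop (310,300). Handing in.

```bash
python3 -c "
from station import *
print(sign_off())"
```

```text
the job is handed in; nothing more can be done
None
```

The blue screw cabinet is in the middle bay with its drawer shut and its back against the board, and I handed the job in at about 24 s of the 67 s allowed; the camera views showed nothing else moved.

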